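# Hang the green gauge on the hook inside the gauge cabinet

## Task

Take the flat gauge with the green grip out of the wooden rack, reach down through the open hatch in the roof of the blue gauge cabinet and hang the gauge by its eye on the yellow hook inside, then let go. Do not touch the white frame round the hatch with the gauge or the robot, and leave the gauge with the red grip where it stands.

Things in the scene. Friction and masses are not known exactly. Their poses are not given: they have to be found in the camera images.
- gauge_green: Gauge to hang: flat steel, 144 mm tall, green grip on top, upright in a rack slot, lifts out 40 mm up. Origin: middle of its lower end; z up, x thickness, y width. Frame 48 wide, 6 thick, z 38-103; eye (window) 36 wide, z 46 to 92 mid, roof-shaped top edge falling to z 84 at the sides. Grip 20 (y) x 14 (x), z 100-144: grasp across y. 0.1 kg, weight 30 mm below the eye's top.
- gauge_red: Gauge of the same shape, size and axes, with a red grip: stays where it is. Origin: middle of its lower end. Both stand in the two slots, 100 mm apart, of a fixed wooden rack (60 x 170 x 42 mm), shoulders resting on its top; either gauge may be in either slot.
- hook: Yellow hook in the cabinet: level bar 7 mm thick from the rear wall to an upturned tip at the front. Origin: on top of the bar at its middle, where the eye's top edge must rest. x along the bar to the rear, z up. Tip post: x -20, 7 mm thick, ends at z +12; collar, 20 mm wide, at x +20. Bring the eye level before the tip (at lower x), gauge's x along hook's x either way, move along +x, lower.
- opening_frame: White frame, 6 mm thick, of the square hatch (140 x 140 mm clear) in the flat roof of the fixed blue cabinet (180 deep in x, 190 wide in y, 178 high; inner floor 23 mm above the bench). Origin: hatch centre at the roof's top, 178 mm above the bench; x to the cabinet's rear, y left, z up. The hook's origin is 12 mm behind the hatch centre and 54 mm below it.
Things that resemble listed ones, but are neither listed nor needed, are in the scene too. Leave any purple look-alike of the gauge_green alone.

How it is judged:
By the outcome, as a careful person would: the job done as asked, in the order asked, and still so for the second after the job is handed in, with the robot touching nothing.
It also fails if it takes over 45 s, if anything falls off the work surface, if the arm or the gripper's body presses on something with over 40 N, if the wrist force passes 120 N, or if a joint passes its speed limit or range.

## Robot

A 6-joint arm with a two-finger parallel gripper is mounted at the origin on a cart in front of the work surface, level with it; the furniture and walls round the work are solid. World frame = base frame: x ahead of the robot, y to its left, z up, the work surface at z = 0. Lengths are in m, angles in rad, forces in N, time in s.
With the tool pointing down it reaches from about 0.3 to 1 m from the base axis. Payload 5.1 kg.
Tool frame: the origin (TCP) lies midway between the tips of the shut fingers; the grasp point (between the pads) lies 19 mm behind it; z points along the fingers, y is the direction in which the jaws open and shut (so a half turn about z gives the same grasp; the last joint's range is limited). The gripper opens to 95 mm and grips with 3 to 60 N. Pads are 20 mm wide; open, the fingers measure 119 mm over their backs; the gripper's body (75 mm by 180 mm) begins 59 mm behind the grasp point.
Start: joints at [-1.303, 0.124, 1.65, -0, 1.367, -0.083], TCP at [0.223, -0.61, 0.175] pointing down, gripper open.
Joint ranges: [-2.61, 2.61], [-1.02, 2.33], [0.03, 2.71], [-1.35, 4.49], [0.32, 2.68], [-2.91, 2.91]. Speed limits (rad/s): [2.57, 2.57, 3.14, 3.14, 3.14, 3.14].

## Interface

Orientations are given as [roll, pitch, yaw] about the fixed x, y, z axes, in that order (R = Rz(yaw) Ry(pitch) Rx(roll)).
In Python, from station import observe, capture, calibration, job_done, look_for, cut_out, place_of gives the robot as it stands. The module is installed in compiled form; this text tells all that it offers.
- The arm moves only by the tool step_arm, never from a script. Its argument "steps" is a list of rows, each a list of 3 entries, a list of its own where there are three numbers: the shift along the tool's x, y, z normalised to -1 to 1, where 1 is 0.3 m, then the turn about the tool's z normalised to -1 to 1, where 1 is 180 degrees, then the opening, from 0 (shut) to 1 (fully open). In form: [[[dx, dy, dz], twist, gripper], ...]. A call has 1 to 10 rows; each row is the pose to reach, as a shift and turn from the pose commanded when the call began, along the tool's axes at that moment, turning the shorter way round; what a row does not reach only later rows make up. A row lasts 1/8 s, in which the tool goes at most 62.5 mm and 10.7 degrees, less where a joint would pass 70% of its speed; a pose out of reach is approached as far as the arm can. A call with a number of a shift or a turn outside -1 to 1 is refused whole. A call with a gripper value outside its range is refused whole. The fingers move at their own pace and stop on an object; "force" is the grip in N (left out, the last holds). Time passes only in rows, so rows that repeat a pose let the fingers close. It gives the time, the measured TCP pose, the force and the opening at its end, in the units of the state.
- observe(): the state, without advancing time (a new reading comes with each control period).
- capture(name): name is "scene" or "top" or "wrist"; returns the picture (420x560x3 uint8, red, green, blue); there is no depth.
- calibration(name): a dict with "K" (3x3 intrinsics, pixels), "pose" (4x4, takes a point from camera to world coordinates); the wrist camera has in their place "hand_eye" (4x4, takes a point from camera to tool coordinates, whose origin is the TCP and whose axes are the flange's). Camera axes: x right, y down, z forward; pixel columns grow to the right and rows downward; lengths in m; the calibration is good to about 2 mm. A picture is of the moment at which its call begins: read the wrist's pose just before it. calibration takes no time and is no camera call.
- job_done(): hands the job in, once; it reports no verdict.
Trained networks look in the newest picture that a camera, given by its name, has taken for a name from the list of things; names that differ only in an ending like _2 or _b are one class to them, and where a whole thing is asked for, a point or a joint stands for the part that bears it (a point fixed in the world has none). Each returns a list of dicts, best first, with "confidence" (0 to 1); they miss things now and then, are a little off and sometimes report something else, mostly with a low value. They report only what shows in the picture. A call takes as long as a camera call. They do not tell look-alikes from the thing itself.
- look_for(camera, thing): "extent" ([left, top, right, bottom] in pixels, round what is visible of it).
- cut_out(camera, thing): "region" (420x560 bool, what is visible of it) and "extent" ([left, top, right, bottom] in pixels, round what is visible of it).
- place_of(camera, thing): "position" ([row, column] in pixels: a listed point, or the origin of a listed thing).
The state is a dict: "time": time; "joint_pos": joint angles; "qd": joint speeds; "joint_efforts": joint torques, N m; "tcp_pos": TCP position; "orientation": TCP orientation; "ft_force": force on the tool from outside, world axes, zero at the start; "moment": the same for the moment, N m; "finger_gap": finger opening in m.
Only numpy, scipy, OpenCV 4.12 (cv2) and the standard library are available. Lean on these libraries where they do the work, as an engineer would, in place of code of your own. Each camera call takes 0.05 s, during which the arm holds its last target.

## Working session

There is one attempt and no reset: what is moved stays moved. The work goes in short steps, Python scripts to look and compute and a tool call to move; the robot and the scene stay as the last step left them, time stands still between calls to the robot, and variables do not carry over. Pictures are saved under pics/ and viewed, and the job is handed in when it is done.

Besides the shell and the picture viewer there is one more tool, called after "Emit:" as name(argument=value, ...) on one line, values as JSON. step_arm: Moves the arm, as the interface text tells. Its arguments: {"type":"object","properties":{"steps":{"type":"array","items":{"type":"array"}},"force":{"type":"number"}},"required":["steps"]}

```bash
mkdir -p pics; python3 - <<'E'
from station import *
import cv2,numpy as np
s=observe();print(s)
for n in["scene","top","wrist"]:
    im=capture(n);cv2.imwrite(f"pics/{n}0.png",im[:,:,::-1]);c=calibration(n);print(n,{k:np.round(v,4).tolist() for k,v in c.items()})
    for t in["gauge_green","gauge_red","hook","opening_frame"]:
        print(t,[(np.round(r["position"],1).tolist(),round(r["confidence"],2)) for r in place_of(n,t)],[(np.round(r["extent"],0).tolist(),round(r["confidence"],2)) for r in look_for(n,t)])
print(observe()["time"])
E
```

```text
{'time': 0.0, 'joint_pos': array([-1.30260057e+00,  1.24501866e-01,  1.65168923e+00, -1.62300818e-05,
        1.36744961e+00, -8.25904826e-02]), 'qd': array([ 0.00068394,  0.00046502,  0.00073236, -0.00105876, -0.00076709,
        0.00112225]), 'joint_efforts': array([ 8.81646665e-04, -4.17603493e+01, -3.59929097e+01,  7.76818371e-02,
        4.92224924e-02, -1.51911804e-04]), 'tcp_pos': array([ 0.22314596, -0.60973092,  0.17388021]), 'orientation': array([-3.13955028e+00, -1.53121984e-04,  3.50789373e-01]), 'ft_force': array([ 0.82131755,  0.55495868, -0.35787567]), 'moment': array([ 0.00853013, -0.00271191, -0.02633305]), 'finger_gap': 0.09491666755546577}
scene {'K': [[511.3719, 0.0, 280.4804], [0.0, 511.3719, 213.4643], [0.0, 0.0, 1.0]], 'pose': [[-0.6679, -0.4128, 0.6193, -0.1958], [-0.7439, 0.344, -0.573, 0.741], [0.0235, -0.8434, -0.5368, 0.7869], [0.0, 0.0, 0.0, 1.0]]}
gauge_green [([359.7, 241.1], 0.87), ([322.9, 211.4], 0.84), ([268.9, 173.4], 0.56)] [([199.0, 268.0, 219.0, 318.0], 0.94), ([232.0, 303.0, 254.0, 360.0], 0.87), ([165.0, 216.0, 172.0, 270.0], 0.85)]
gauge_red 
[... 331 characters left out ...]
-0.9972, 1.3657], [0.0, 0.0, 0.0, 1.0]]}
gauge_green [([147.2, 207.2], 0.56), ([216.7, 195.1], 0.55), ([249.7, 190.3], 0.54)] [([180.0, 214.0, 201.0, 218.0], 0.63), ([180.0, 252.0, 199.0, 256.0], 0.48), ([200.0, 139.0, 210.0, 150.0], 0.47)]
gauge_red [([219.6, 167.3], 0.42)] []
hook [([230.3, 403.7], 0.65)] [([402.0, 206.0, 406.0, 236.0], 0.57)]
opening_frame [] [([371.0, 194.0, 442.0, 268.0], 0.57)]
wrist {'K': [[349.3095, 0.0, 273.1389], [0.0, 349.3095, 218.1719], [0.0, 0.0, 1.0]], 'hand_eye': [[-0.0003, -0.9581, -0.2866, 0.0812], [1.0, -0.0005, 0.0008, 0.0002], [-0.0009, -0.2866, 0.9581, -0.2096], [0.0, 0.0, 0.0, 1.0]]}
gauge_green [] []
gauge_red [] []
hook [] []
opening_frame [] []
1.35
```

View pics/scene0.png

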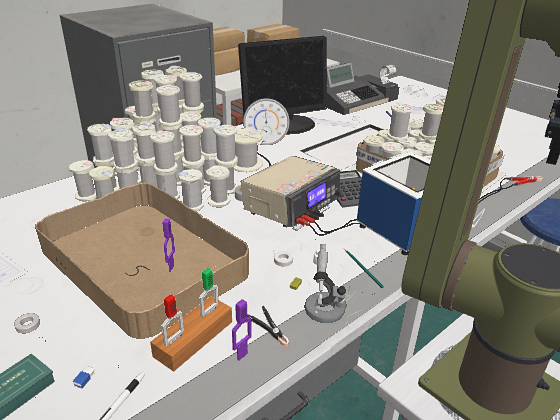

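View pics/top0.png

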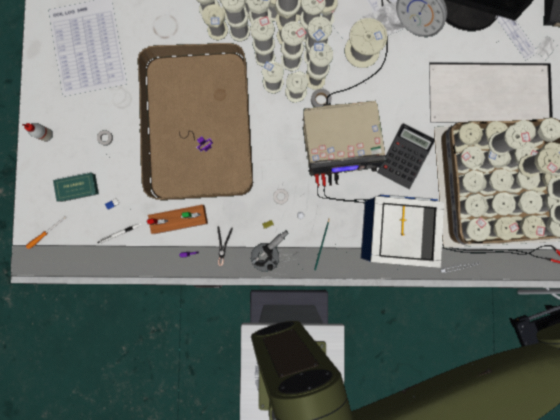

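```bash
python3 - <<'E'
import cv2,numpy as np
a=cv2.imread("pics/scene0.png")[200:370,130:290];b=cv2.imread("pics/top0.png")[130:270,150:300]
a=cv2.resize(a,(400,425),interpolation=2);b=cv2.resize(b,(400,373),interpolation=2)
b=cv2.copyMakeBorder(b,0,52,0,0,0)
cv2.imwrite("pics/crop0.png",np.hstack([a,b]))
E
```

```text
(no output)
```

View pics/crop0.png

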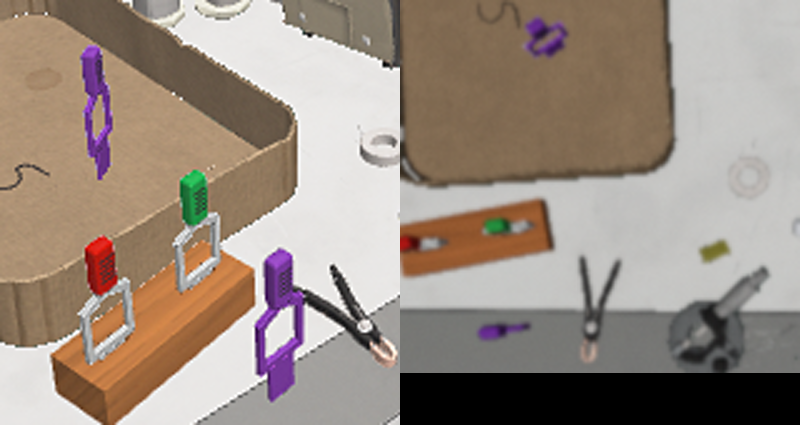

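Candidates: the green-gripped gauge in the rack (scene ≈(209,278), top ≈(187,216)); purple ones at scene (168,243) and (242,328). The only other gauge is the red one at (170,307). The crop shows that only the right-hand rack gauge has a green grip, so that is the target. Next: triangulate it and the hatch.

```bash
cat > h.py <<'E'
import numpy as np,cv2
from station import *
from scipy.spatial.transform import Rotation as R
def campose(n,s=None):
    c=calibration(n)
    if n!="wrist": return c["K"],np.array(c["pose"])
    T=np.eye(4);T[:3,:3]=R.from_euler("xyz",s["orientation"]).as_matrix();T[:3,3]=s["tcp_pos"]
    return c["K"],T@np.array(c["hand_eye"])
def ray(K,P,u,v):
    d=P[:3,:3]@np.linalg.solve(np.array(K),[u,v,1.]);return P[:3,3],d/np.linalg.norm(d)
def onz(K,P,u,v,z):
    o,d=ray(K,P,u,v);return o+d*(z-o[2])/d[2]
def tri(rs):
    A=0;b=0
    for o,d in rs:
        M=np.eye(3)-np.outer(d,d);A=A+M;b=b+M@o
    x=np.linalg.solve(A,b);return x,[np.linalg.norm((np.eye(3)-np.outer(d,d))@(x-o)) for o,d in rs]
def proj(K,P,X):
    q=np.array(K)@(P[:3,:3].T@(np.asarray(X)-P[:3,3]));return q[:2]/q[2]
def blob(im,col):
    h=cv2.cvtColor(im,cv2.COLOR_RGB2HSV)
    lo,hi={"green":((50,120,60),(75,255,255)),"red":((0,170,80),(6,255,255)),"yellow":((15,140,100),(35,255,255))}[col]
    m=cv2.inRange(h,lo,hi);n,l,st,c=cv2.connectedComponentsWithStats(m)
    return [(st[i].tolist(),c[i].round(1).tolist()) for i in range(1,n) if st[i,4]>15],m,l
E
python3 - <<'E'
from h import *
for n in("scene","top"):
    im=cv2.imread(f"pics/{n}0.png")[:,:,::-1].copy()
    for c in("green","red","yellow"): print(n,c,blob(im,c)[0])
Ks,Ps=campose("scene");Kt,Pt=campose("top")
for (a,b) in(((208.5,279),(188.5,216)),((170,307),(154,221.5))):
    print(tri([ray(Ks,Ps,*a),ray(Kt,Pt,*b)]))
for uv in((371,194),(442,198),(442,268),(368,264),(381,206),(435,206),(433,261),(379,257)):print(uv,onz(Kt,Pt,*uv,.178).round(3))
for uv in((404,206),(403.7,230.3),(404,236)):print(uv,onz(Kt,Pt,*uv,.124).round(3))
for uv in((150,220),(204,206),(207,226)):print(uv,onz(Kt,Pt,*uv,.042).round(3))
b=cv2.imread("pics/top0.png")[180:280,350:460];cv2.imwrite("pics/cab.png",cv2.resize(b,(660,600),interpolation=2))
E
```

```text
scene green [([202, 268, 11, 22, 190], [207.0, 278.6])]
scene red [([511, 177, 26, 8, 113], [523.3, 179.4]), ([296, 215, 18, 10, 79], [304.8, 219.4]), ([164, 295, 13, 23, 198], [169.7, 305.6])]
scene yellow [([290, 278, 12, 12, 83], [295.6, 282.9])]
top green [([182, 212, 9, 5, 32], [185.8, 214.2])]
top red [([25, 124, 8, 7, 44], [28.8, 127.0]), ([315, 175, 3, 8, 16], [316.4, 178.1]), ([322, 174, 3, 11, 24], [323.1, 178.9]), ([148, 218, 9, 6, 36], [151.5, 220.9])]
top yellow [([402, 206, 3, 29, 41], [402.7, 219.8]), ([264, 222, 8, 5, 24], [267.5, 223.8])]
(array([0.48049549, 0.30303161, 0.12052167]), [np.float64(0.003090274193243211), np.float64(0.003090274193243165)])
(array([0.46393126, 0.40271367, 0.11670512]), [np.float64(0.0031315910170566876), np.float64(0.003131591017056615)])
(371, 194) [ 0.541 -0.211  0.178]
(442, 198) [ 0.531 -0.406  0.178]
(442, 268) [ 0.341 -0.402  0.178]
(368, 264) [ 0.35  -0.202  0.178]
(381, 206) [ 0.508 -0.238  0.178]
(435, 206) [ 0.509 -0.386  0.178]
(433, 261) [ 0.36  -0.378  0.178]
(379, 257) [ 0.369 -0.232  0.178]
(404, 206) [ 0.512 -0.316  0.124]
(403.7, 230.3) [ 0.443 -0.315  0.124]
(404, 236) [ 0.427 -0.315  0.124]
(150, 220) [0.468 0.434 0.042]
(204, 206) [0.513 0.271 0.042]
(207, 226) [0.452 0.26  0.042]
```

View pics/cab.png

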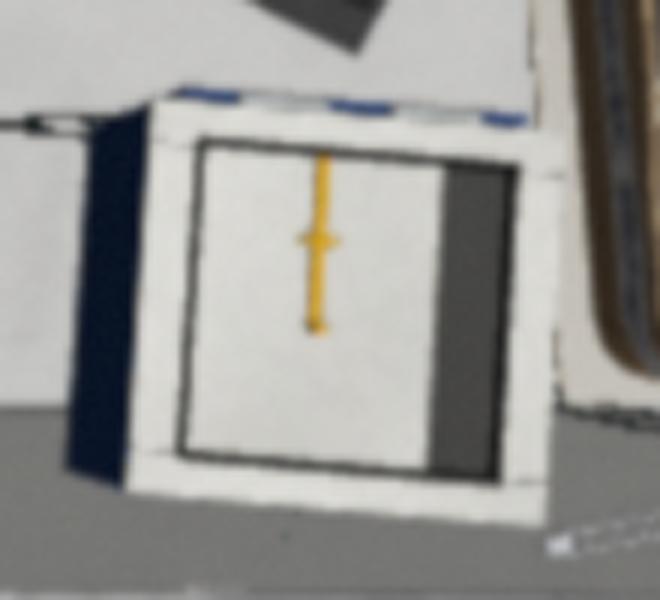

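```bash
cat >> h.py <<'E'
def shift(x,y,z,yawdeg,s=None):
    s=s or observe();M=R.from_euler("xyz",s["orientation"]).as_matrix()
    d=M.T@(np.array([x,y,z])-s["tcp_pos"])/.3
    yaw=np.degrees(np.arctan2(M[1,0],M[0,0]));tw=-((yawdeg-yaw+180)%360-180)/180
    return d.round(4).tolist(),round(tw,4)
E
python3 - <<'E'
from h import *
print(observe()["time"],shift(.223,-.61,.32,20.1),shift(.46,-.315,.32,-4.2))
E
```

```text
1.35 ([-0.0005, -0.0016, -0.4829], np.float64(-0.0)) ([1.0793, -0.6537, -0.4829], np.float64(0.135))
```

Emit:
step_arm(steps=[[[0,0,-0.2],0,1],[[0.05,0,-0.4],0,1],[[0.2,-0.1,-0.48],0.05,1],[[1.0,-0.65,-0.48],0.135,0.6],[[1.0,-0.65,-0.48],0.135,0.6],[[1.0,-0.65,-0.48],0.135,0.6],[[1.0,-0.65,-0.48],0.135,0.6],[[1.0,-0.65,-0.48],0.135,0.6],[[1.0,-0.65,-0.48],0.135,0.6],[[1.0,-0.65,-0.48],0.135,0.6]])

```text
time: 2.6
tcp_pos: [0.4378, -0.3245, 0.3192]
orientation: [3.141, 0.0, -0.073]
ft_force: [0.0, 0.1, -0.8]
finger_gap: 0.0573
```

```bash
python3 - <<'E'
from h import *
s=observe();im=capture("wrist");cv2.imwrite("pics/w1.png",im[:,:,::-1]);np.save("w1.npy",[s["tcp_pos"],s["orientation"]])
print(s["time"],s["tcp_pos"],s["orientation"])
print(place_of("wrist","hook"),place_of("wrist","opening_frame"),blob(im,"yellow")[0])
E
```

```text
2.6 [ 0.43782774 -0.32451304  0.31920076] [ 3.14111590e+00  2.22427895e-04 -7.32624429e-02]
[{'position': [173.9, 259.3], 'confidence': 0.88}] [] [([257, 128, 5, 27, 125], [259.2, 140.6]), ([254, 157, 13, 33, 147], [259.5, 171.4])]
```

View pics/w1.png

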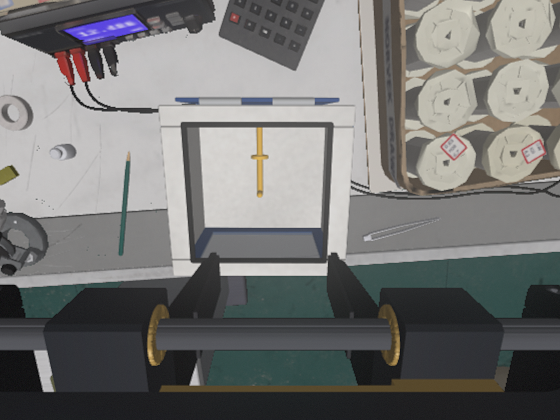

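```bash
python3 - <<'E'
from h import *
b=cv2.imread("pics/w1.png")[90:285,145:365];cv2.imwrite("pics/w1c.png",cv2.resize(b,None,fx=3,fy=3,interpolation=2))
t,o=np.load("w1.npy");s=dict(tcp_pos=t,orientation=o)
K,P=campose("wrist",s);Kt,Pt=campose("top")
for a,b in(((259.5,156.5),(403,220)),((260,194),(402.5,234.5)),((259.3,173.9),(403.7,230.3))):print(tri([ray(K,P,*a),ray(Kt,Pt,*b)]),onz(K,P,*a,.124).round(4))
E
```

```text
(array([ 0.47262785, -0.31234771,  0.12548597]), [np.float64(0.000672341878427244), np.float64(0.0006723418784271442)]) [ 0.4731 -0.312   0.124 ]
(array([ 0.43070479, -0.30921855,  0.13094289]), [np.float64(3.3002302725928635e-05), np.float64(3.300230272604517e-05)]) [ 0.4291 -0.3089  0.124 ]
(array([ 0.44766847, -0.31252554,  0.12178737]), [np.float64(0.005610580746003679), np.float64(0.0056105807460035476)]) [ 0.4531 -0.3101  0.124 ]
```

View pics/w1c.png

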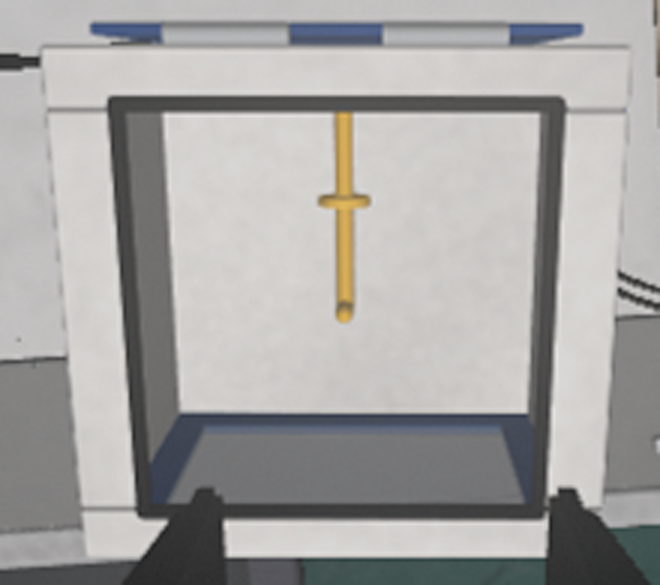

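```bash
python3 - <<'E'
from h import *
t,o=np.load("w1.npy");s=dict(tcp_pos=t,orientation=o)
K,P=campose("wrist",s);Kt,Pt=campose("top")
w=np.array([(108,98),(565,98),(544,518),(140,518)])/3+[145,90]
tp=np.array([(203,143),(518,166),(499,482),(181,456)])/6+[350,180]
C=[]
for a,b in zip(w,tp):
    x,e=tri([ray(K,P,*a),ray(Kt,Pt,*b)]);y=onz(K,P,*a,.178);C.append(y);print(x.round(4),np.round(e,4),y.round(4),onz(Kt,Pt,*b,.178).round(4))
C=np.array(C);print("wrist centre",C.mean(0));
for i,j in((0,1),(1,2),(2,3),(3,0)):d=C[j]-C[i];print(np.linalg.norm(d).round(4),np.degrees(np.arctan2(d[1],d[0])).round(2))
c=C.mean(0);
for a,z in(((260,192.7),.136),((259.8,156.8),.124)):print(onz(K,P,*a,z))
E
```

```text
[ 0.5153 -0.2438  0.1862] [0.0019 0.0019] [ 0.5172 -0.2414  0.178 ] [ 0.514 -0.246  0.178]
[ 0.5055 -0.3889  0.1787] [0.001 0.001] [ 0.5063 -0.3886  0.178 ] [ 0.5047 -0.3897  0.178 ]
[ 0.3617 -0.3768  0.1828] [0. 0.] [ 0.3595 -0.3774  0.178 ] [ 0.3614 -0.3785  0.178 ]
[ 0.3725 -0.2331  0.1841] [0.0005 0.0005] [ 0.3704 -0.2311  0.178 ] [ 0.3719 -0.2348  0.178 ]
wrist centre [ 0.43834528 -0.30961603  0.178     ]
0.1476 -94.22
0.1472 175.64
0.1467 85.75
0.1471 -4.02
[ 0.43331935 -0.30963538  0.136     ]
[ 0.4727091  -0.31231791  0.124     ]
```

```bash
python3 - <<'E'
from h import *
print(shift(.46,-.03,.34,2),shift(.47,.26,.31,9.4))
E
```

```text
([0.0012, -0.9869, -0.0699], np.float64(-0.035)) ([-0.0381, -1.9534, 0.03], np.float64(-0.0761))
```

Emit:
step_arm(steps=[[[0,-0.98,-0.07],-0.035,0.6],[[0,-0.98,-0.07],-0.035,0.6],[[0,-0.98,-0.07],-0.035,0.6],[[0,-0.98,-0.07],-0.035,0.6],[[0,-0.98,-0.07],-0.035,0.6]])

```text
time: 3.38
tcp_pos: [0.4595, -0.0298, 0.3406]
orientation: [3.141, -0.001, 0.036]
ft_force: [0.3, -0.7, 0.2]
finger_gap: 0.057
```

```bash
python3 - <<'E'
from h import *
print(shift(.46,.27,.30,9.4))
E
```

```text
([0.0376, -0.9986, 0.1354], np.float64(-0.0408))
```

Emit:
step_arm(steps=[[[0.04,-0.99,0.13],-0.04,0.6],[[0.04,-0.99,0.13],-0.04,0.6],[[0.04,-0.99,0.13],-0.04,0.6],[[0.04,-0.99,0.13],-0.04,0.6],[[0.04,-0.99,0.13],-0.04,0.6],[[0.04,-0.99,0.13],-0.04,0.6]])

```text
time: 4.12
tcp_pos: [0.4603, 0.2679, 0.2997]
orientation: [3.141, 0.003, 0.165]
ft_force: [0.0, 0.1, -0.4]
finger_gap: 0.0569
```

```bash
python3 - <<'E'
from h import *
s=observe();im=capture("wrist");cv2.imwrite("pics/w2.png",im[:,:,::-1]);np.save("w2.npy",[s["tcp_pos"],s["orientation"]])
print(s["time"],s["tcp_pos"],s["orientation"])
print(blob(im,"green")[0],blob(im,"red")[0],[(r["position"],r["confidence"]) for r in place_of("wrist","gauge_green")])
E
```

```text
4.125 [0.46034448 0.26789092 0.29971167] [3.14123007e+00 2.56040253e-03 1.65195526e-01]
[] [([134, 166, 16, 10, 62], [139.4, 171.6])] [([151.3, 247.1], 0.96), ([223.2, 234.3], 0.92)]
```

View pics/w2.png

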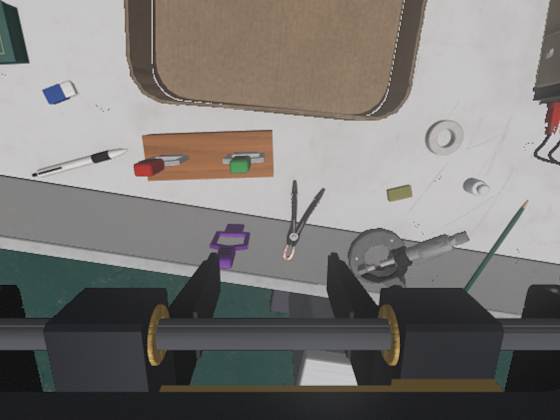

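```bash
python3 - <<'E'
from h import *
b=cv2.imread("pics/w2.png")[115:200,125:285];b=cv2.resize(b,(800,425),interpolation=2)
cv2.imwrite("pics/w2c.png",b)
a=cv2.imread("pics/scene0.png")[260:325,150:230];cv2.imwrite("pics/s0c.png",cv2.resize(a,(720,585),interpolation=2))
a=cv2.imread("pics/top0.png")[195:245,140:215];cv2.imwrite("pics/t0c.png",cv2.resize(a,(750,500),interpolation=2))
E
```

```text
(no output)
```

View pics/w2c.png

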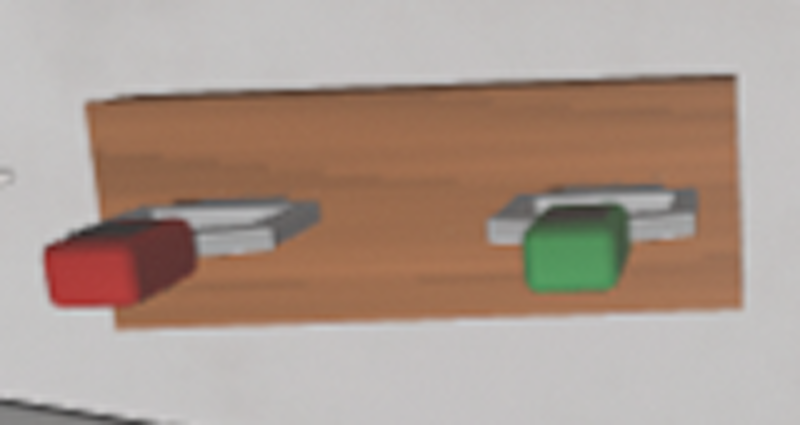

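View pics/s0c.png

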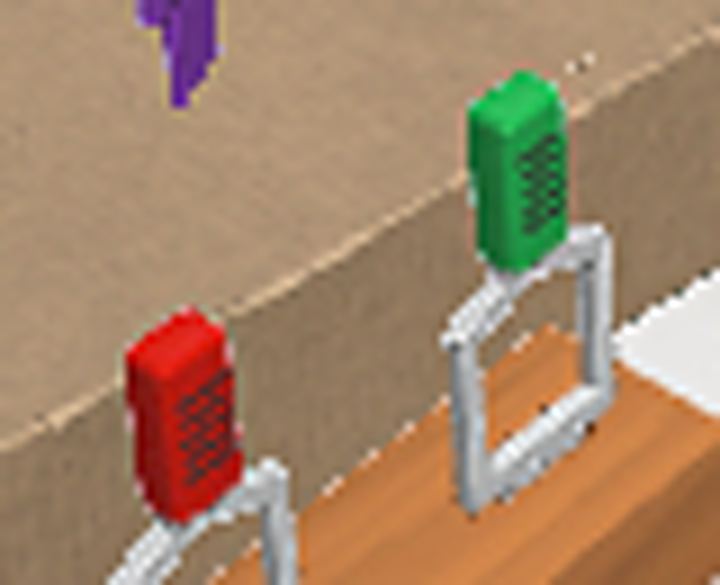

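View pics/t0c.png

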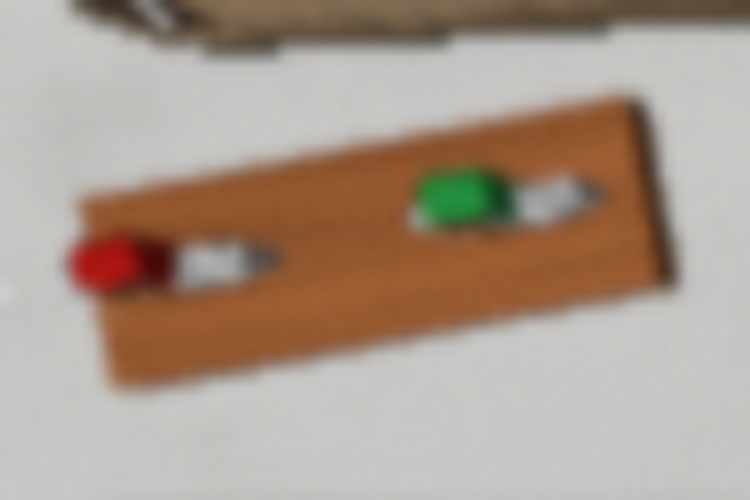

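```bash
python3 - <<'E'
from h import *
t,o=np.load("w2.npy");s=dict(tcp_pos=t,orientation=o)
K,P=campose("wrist",s);Kt,Pt=campose("top");Ks,Ps=campose("scene")
g=[];
for a,b,c in(((239,166),(185.5,214.6),(207.7,270.6)),((143,170),(150.7,221.5),(169.8,296.7))):
    rs=[ray(K,P,*a),ray(Kt,Pt,*b),ray(Ks,Ps,*c)]
    x,e=tri(rs);print("grip top",x.round(4),np.round(e,4),[tri([rs[i],rs[j]])[0].round(4) for i,j in((0,1),(0,2),(1,2))],onz(K,P,*a,.148).round(4));g.append(x)
d=g[1]-g[0];print(np.linalg.norm(d),np.degrees(np.arctan2(-d[0],d[1])))
C=[]
for f,KK,PP in((np.array([(87,102),(737,75),(743,308),(117,328)])/5+[125,115],K,P),(np.array([(82,200),(630,97),(662,287),(118,387)])/10+[140,195],Kt,Pt)):
    C=np.array([onz(KK,PP,*a,.042) for a in f]);print(C.round(4),C.mean(0))
    for i,j in((0,1),(3,2)):d=C[j]-C[i];print(np.linalg.norm(d),np.degrees(np.arctan2(d[0],-d[1])))
E
```

```text
grip top [0.4821 0.3059 0.1427] [0.0014 0.0016 0.0004] [array([0.4814, 0.3073, 0.1326]), array([0.4823, 0.3067, 0.1434]), array([0.482 , 0.3051, 0.1427])] [0.4833 0.3069 0.148 ]
grip top [0.462  0.4038 0.1447] [0.0017 0.0026 0.001 ] [array([0.4615, 0.4041, 0.1425]), array([0.4623, 0.405 , 0.1455]), array([0.4622, 0.4029, 0.1439])] [0.4629 0.4044 0.148 ]
0.09994615533685615 11.590238740906956
[[0.4853 0.444  0.042 ]
 [0.5198 0.2781 0.042 ]
 [0.4599 0.2665 0.042 ]
 [0.4268 0.4326 0.042 ]] [0.47294875 0.35528238 0.042     ]
0.1695149635412145 11.753774858644684
0.1693743892600647 11.280192110723595
[[0.4837 0.4403 0.042 ]
 [0.5165 0.2741 0.042 ]
 [0.4587 0.263  0.042 ]
 [0.4269 0.4276 0.042 ]] [0.47146085 0.35126799 0.042     ]
0.16950797054587588 11.181952417814946
0.1676187789569531 10.91652330215031
```

```bash
python3 - <<'E'
from h import *
print(shift(.4823,.3058,.30,11.4),shift(.4823,.3058,.112,11.4))
E
```

```text
([0.0915, -0.1206, 0.0028], np.float64(-0.0118)) ([0.0919, -0.121, 0.6294], np.float64(-0.0118))
```

Emit:
step_arm(steps=[[[0.092,-0.121,0.1],-0.012,0.6],[[0.092,-0.121,0.25],-0.012,0.6],[[0.092,-0.121,0.38],-0.012,0.6],[[0.092,-0.121,0.38],-0.012,0.6]])

```text
time: 4.72
tcp_pos: [0.4807, 0.3038, 0.1836]
orientation: [3.139, 0.007, 0.197]
ft_force: [0.0, -0.7, -0.2]
finger_gap: 0.0569
```

```bash
python3 - <<'E'
from h import *
s=observe();im=capture("wrist");cv2.imwrite("pics/w3.png",im[:,:,::-1])
print(s["time"],s["tcp_pos"],s["orientation"],shift(.4823,.3058,.112,11.4))
K,P=campose("wrist",s)
for z in(.144,.148):print(proj(K,P,[.4823,.3058,z]))
E
```

```text
4.725 [0.48065505 0.30378418 0.18361417] [3.13944726 0.0067575  0.1973233 ] ([0.0017, -0.0033, 0.2488], np.float64(-0.0004))
[270.28491513 223.8278222 ]
[270.25943533 225.50112791]
```

View pics/w3.png

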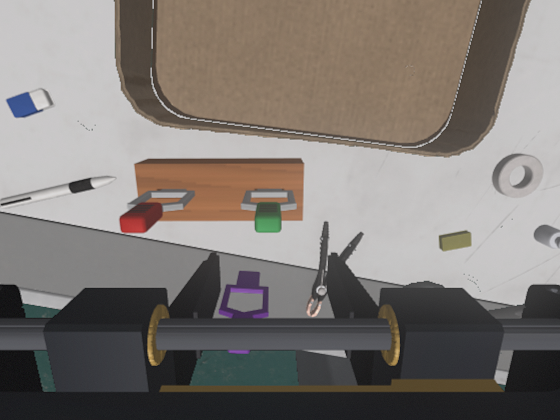

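Grip top at (268,223), where the estimate predicts (270,225), so it is within 2 mm. Descending to grasp.

Emit:
step_arm(steps=[[[0,-0.003,0.12],0,0.6],[[0,-0.003,0.24],0,0.6],[[0,-0.003,0.24],0,0.6],[[0,-0.003,0.24],0,0],[[0,-0.003,0.24],0,0],[[0,-0.003,0.24],0,0],[[0,-0.003,0.24],0,0]], force=25)

```text
time: 5.65
tcp_pos: [0.4822, 0.3076, 0.1159]
orientation: [-3.141, -0.001, 0.2]
ft_force: [-0.4, -0.6, -0.1]
finger_gap: 0.0226
```

Emit:
step_arm(steps=[[[0,0,0],0,0],[[0,0,0],0,0]], force=25)

```text
time: 5.9
tcp_pos: [0.4818, 0.3074, 0.1151]
orientation: [3.142, 0.0, 0.2]
ft_force: [0.2, 0.2, -0.0]
finger_gap: 0.003
```

```bash
python3 - <<'E'
from h import *
s=observe();print(s)
im=capture("wrist");cv2.imwrite("pics/w4.png",im[:,:,::-1])
E
```

```text
{'time': 5.9, 'joint_pos': array([ 4.74025134e-01, -2.82228328e-03,  1.88616914e+00,  4.66955419e-06,
        1.25847679e+00,  1.84470949e+00]), 'qd': array([-9.64341773e-04,  2.12650883e-03,  5.22944361e-04,  3.61620877e-04,
       -3.92937681e-03,  5.32407278e-05]), 'joint_efforts': array([-5.19571313e-04, -3.47824860e+01, -3.48940372e+01,  1.15834951e-02,
       -8.87261191e-02,  3.65280448e-04]), 'tcp_pos': array([0.48179875, 0.30742615, 0.11506635]), 'orientation': array([3.14153445e+00, 2.23587720e-04, 2.00110528e-01]), 'ft_force': array([ 0.23149915,  0.21285777, -0.03967352]), 'moment': array([ 0.03640214,  0.06615253, -0.01453385]), 'finger_gap': 0.0030350858969717485}
```

View pics/w4.png

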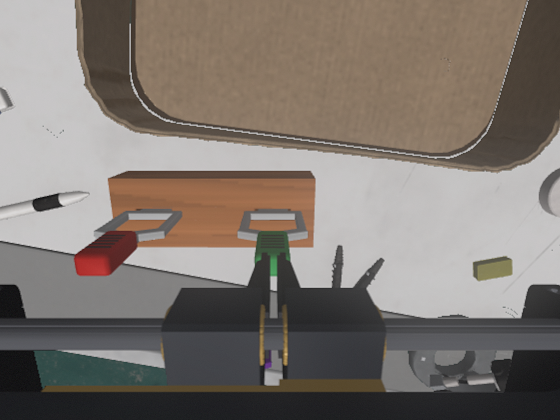

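Gap is 3 mm: the fingers have closed without holding the grip. Checking how.

```bash
python3 - <<'E'
from h import *
s=observe();K,P=campose("wrist",s)
for z in(.104,.148):print(proj(K,P,[.4823,.3058,z]))
T=np.eye(4)
for q in((0,0,0),(.01,0,0),(0,0,-.019),(.01,0,-.019)):
    X=s["tcp_pos"]+R.from_euler("xyz",s["orientation"]).as_matrix()@np.array(q);print(q,proj(K,P,X))
im=capture("scene");cv2.imwrite("pics/s5.png",cv2.resize(im[200:400,110:330,::-1],(660,600),interpolation=2))
b=cv2.imread("pics/w4.png")[195:305,200:350];cv2.imwrite("pics/w4c.png",cv2.resize(b,(750,550),interpolation=2))
E
```

```text
[275.09043651 239.66148805]
[275.59949655 267.26590302]
(0, 0, 0) [272.58152816 245.84841483]
(0.01, 0, 0) [272.56972954 231.07643118]
(0, 0, -0.019) [272.5634682  257.53131895]
(0.01, 0, -0.019) [272.55035663 241.59945979]
```

View pics/w4c.png

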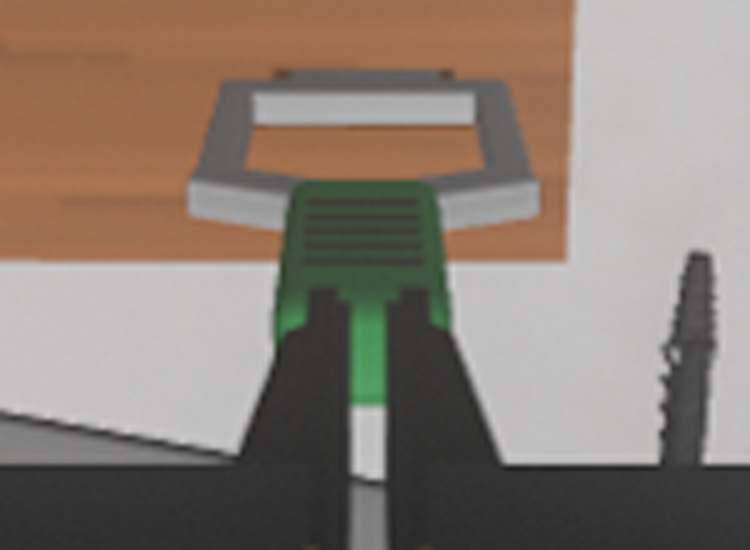

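View pics/s5.png

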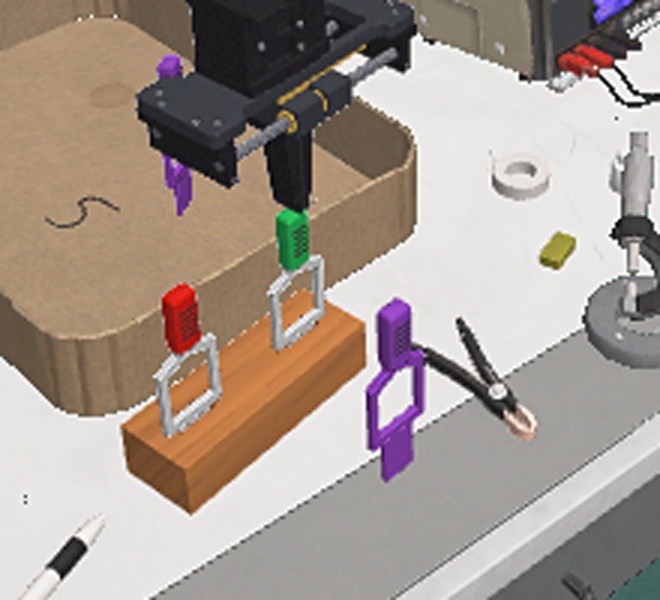

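Both views show the fingertips just above the grip top (wrist tip edge row ≈253, where a tip at the reported TCP would show near 231). The real tips sit about 35 mm short of the reported TCP. Measuring that from the open-finger picture.

```bash
python3 - <<'E'
from h import *
b=cv2.imread("pics/w3.png")[235:305,190:360];cv2.imwrite("pics/w3c.png",cv2.resize(b,None,fx=4.5,fy=4.5,interpolation=2))
K,P=campose("wrist",observe())
s=observe();M=R.from_euler("xyz",s["orientation"]).as_matrix()
for h in(0,.02,.03,.035,.04,.05):
    print(h,[proj(K,P,s["tcp_pos"]+M@np.array(q)).round(1).tolist() for q in((.01,-.0285,-h),(.01,.0285,-h),(-.01,-.0285,-h),(-.01,-.04,-h))])
E
```

```text
0 [[227.6, 231.1], [317.6, 231.1], [228.7, 260.3], [211.0, 260.3]]
0.02 [[223.3, 242.2], [321.8, 242.2], [224.7, 273.8], [205.3, 273.8]]
0.03 [[220.8, 248.6], [324.3, 248.6], [222.3, 281.5], [202.0, 281.5]]
0.035 [[219.5, 252.1], [325.6, 252.0], [221.1, 285.7], [200.3, 285.7]]
0.04 [[218.1, 255.7], [327.0, 255.6], [219.8, 290.1], [198.5, 290.1]]
0.05 [[215.1, 263.6], [330.0, 263.5], [216.9, 299.5], [194.5, 299.5]]
```

View pics/w3c.png

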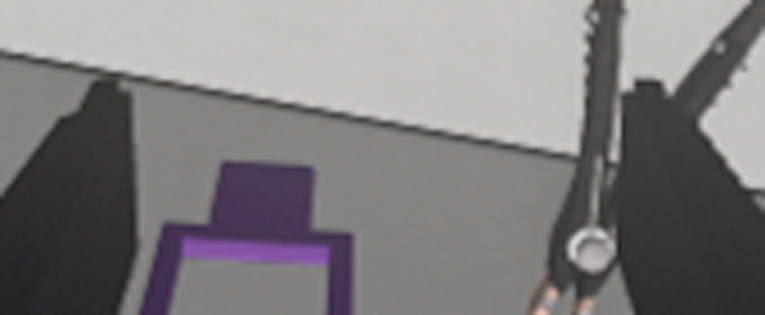

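Emit:
step_arm(steps=[[[0,0,-0.04],0,0.55],[[0,0,-0.04],0,0.55],[[0,0,-0.04],0,0.55],[[0,0,-0.04],0,0.55],[[0,0,-0.04],0,0.55]])

```text
time: 6.62
tcp_pos: [0.4817, 0.3073, 0.1269]
orientation: [3.141, 0.0, 0.2]
ft_force: [0.4, -0.1, 0.2]
finger_gap: 0.0454
```

```bash
python3 - <<'E'
from h import *
s=observe();im=capture("wrist");cv2.imwrite("pics/w5.png",cv2.resize(im[190:310,180:370,::-1],(760,480),interpolation=2))
print(s["time"],s["tcp_pos"],s["finger_gap"],shift(.4823,.307,.077,11.46))
E
```

```text
6.625 [0.48172412 0.30734538 0.12688489] 0.045424445040431624 ([0.0016, 0.0015, 0.1664], np.float64(-0.0))
```

View pics/w5.png

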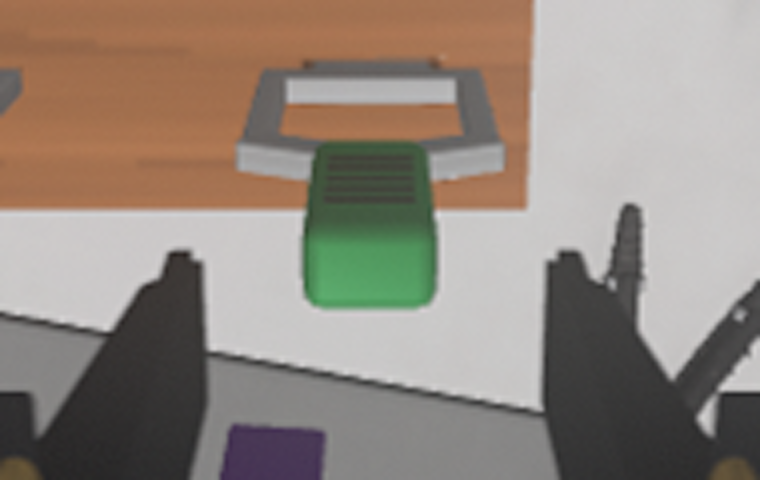

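Grip at crop x≈370, midway between the tips (203 and 546). Descend straight and grip.

Emit:
step_arm(steps=[[[0,0,0.09],0,0.5],[[0,0,0.165],0,0.5],[[0,0,0.165],0,0.5],[[0,0,0.165],0,0],[[0,0,0.165],0,0],[[0,0,0.165],0,0],[[0,0,0.165],0,0],[[0,0,0.165],0,0]], force=25)

```text
time: 7.68
tcp_pos: [0.4824, 0.3077, 0.0785]
orientation: [-3.141, -0.001, 0.2]
ft_force: [-0.1, 0.5, 2.6]
finger_gap: 0.0197
```

```bash
python3 - <<'E'
from h import *
s=observe();im=capture("wrist");cv2.imwrite("pics/w6.png",cv2.resize(im[150:310,150:390,::-1],(720,480),interpolation=2))
print(s["time"],s["tcp_pos"],s["orientation"],s["finger_gap"],s["ft_force"])
E
```

```text
7.675 [0.48242162 0.30768228 0.07849632] [-3.14126517e+00 -1.33765064e-03  2.00006862e-01] 0.019683476594848388 [-0.11634642  0.48227788  2.64010258]
```

View pics/w6.png

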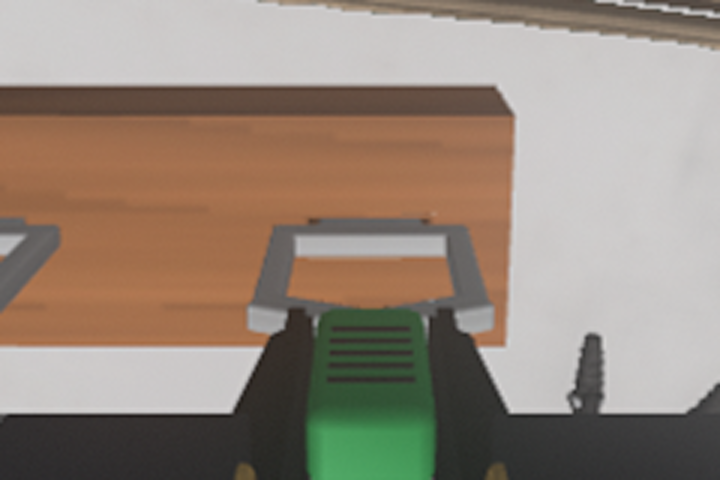

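Gap 19.7 mm, so the grip is held. Lifting straight up.

Emit:
step_arm(steps=[[[0,0,-0.05],0,0],[[0,0,-0.15],0,0],[[0,0,-0.3],0,0],[[0,0,-0.5],0,0],[[0,0,-0.7],0,0],[[0,0,-0.78],0,0],[[0,0,-0.78],0,0]])

```text
time: 8.6
tcp_pos: [0.4827, 0.3079, 0.315]
orientation: [-3.14, -0.005, 0.2]
ft_force: [0.2, 0.4, -1.9]
finger_gap: 0.0197
```

```bash
python3 - <<'E'
from h import *
s=observe();im=capture("scene");cv2.imwrite("pics/s7.png",cv2.resize(im[130:400,110:330,::-1],(480,590),interpolation=2))
print(s["time"],s["tcp_pos"],s["orientation"],s["finger_gap"],s["ft_force"])
print(shift(.46,.02,.31,3),shift(.39,-.27,.31,-4.3))
E
```

```text
8.6 [0.48269814 0.30785425 0.31495035] [-3.14016807 -0.00497564  0.20001721] 0.01970976859860168 [ 0.16931849  0.39856517 -1.94132255]
([-0.2616, 0.9245, 0.0065], np.float64(0.047)) ([-0.6824, 1.8255, 0.0059], np.float64(0.0876))
```

View pics/s7.png

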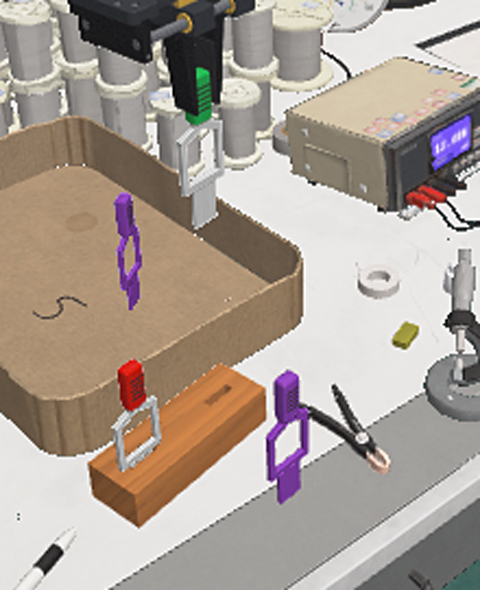

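Gauge is clear of the rack and upright in the gripper; the red one is still in its slot. Carrying it over.

Emit:
step_arm(steps=[[[-0.13,0.46,0],0.02,0],[[-0.26,0.92,0],0.047,0],[[-0.26,0.92,0],0.047,0],[[-0.26,0.92,0],0.047,0],[[-0.26,0.92,0],0.047,0],[[-0.26,0.92,0],0.047,0]])

```text
time: 9.4
tcp_pos: [0.459, 0.0195, 0.3088]
orientation: [-3.141, 0.005, 0.048]
ft_force: [-0.1, -0.4, -1.0]
finger_gap: 0.02
```

```bash
python3 - <<'E'
from h import *
print(observe()["tcp_pos"],shift(.405,-.27,.315,-4.2))
E
```

```text
[0.45897244 0.01950957 0.30879106] ([-0.226, 0.9553, -0.0201], np.float64(0.0386))
```

Emit:
step_arm(steps=[[[-0.11,0.48,-0.02],0.02,0],[[-0.226,0.955,-0.02],0.039,0],[[-0.226,0.955,-0.02],0.039,0],[[-0.226,0.955,-0.02],0.039,0],[[-0.226,0.955,-0.02],0.039,0],[[-0.226,0.955,-0.02],0.039,0],[[-0.226,0.955,-0.02],0.039,0]])

```text
time: 10.28
tcp_pos: [0.4077, -0.267, 0.3161]
orientation: [-3.139, 0.002, -0.069]
ft_force: [0.2, 0.2, -0.4]
finger_gap: 0.0199
```

```bash
python3 - <<'E'
from h import *
s=observe();print(s["time"],s["tcp_pos"],s["orientation"],s["finger_gap"],shift(.4055,-.3075,.315,-4.2,s))
K,P=campose("wrist",s)
im=capture("wrist");cv2.imwrite("pics/w8.png",im[:,:,::-1]);np.save("w8.npy",[s["tcp_pos"],s["orientation"]])
im=capture("scene");cv2.imwrite("pics/s8.png",cv2.resize(im[60:280,300:500,::-1],(545,600),interpolation=2))
E
```

```text
10.275 [ 0.40770399 -0.26699656  0.31609553] [-3.13929980e+00  1.95838506e-03 -6.93038736e-02] 0.019919149691285956 ([0.002, 0.1352, 0.0033], np.float64(0.0013))
```

View pics/w8.png

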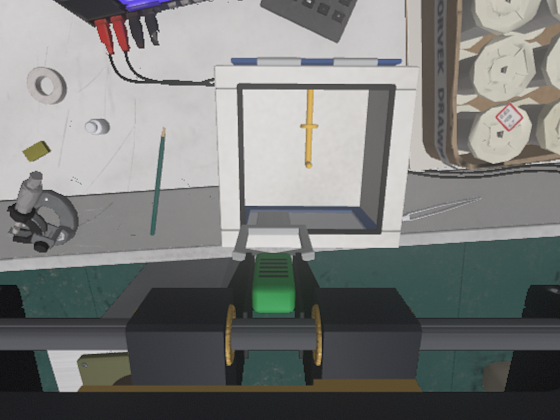

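View pics/s8.png

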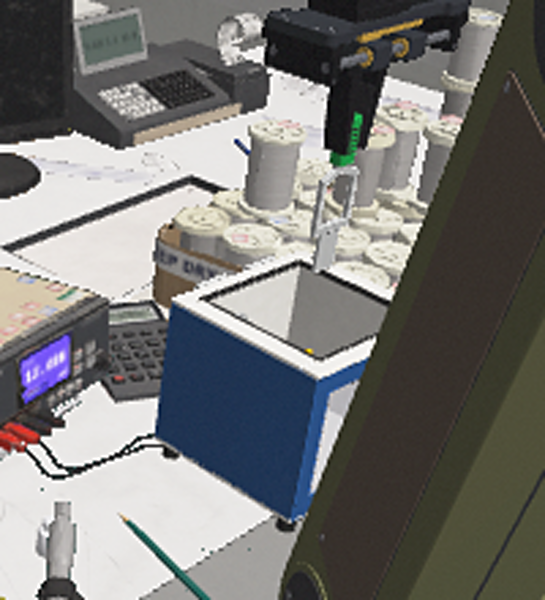

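```bash
python3 - <<'E'
from h import *
b=cv2.imread("pics/w8.png")[55:255,205:425];cv2.imwrite("pics/w8c.png",cv2.resize(b,None,fx=3,fy=3,interpolation=2))
b=cv2.imread("pics/w8.png")[200:325,220:330];cv2.imwrite("pics/w8d.png",cv2.resize(b,None,fx=4.5,fy=4.5,interpolation=2))
E
```

```text
(no output)
```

View pics/w8c.png

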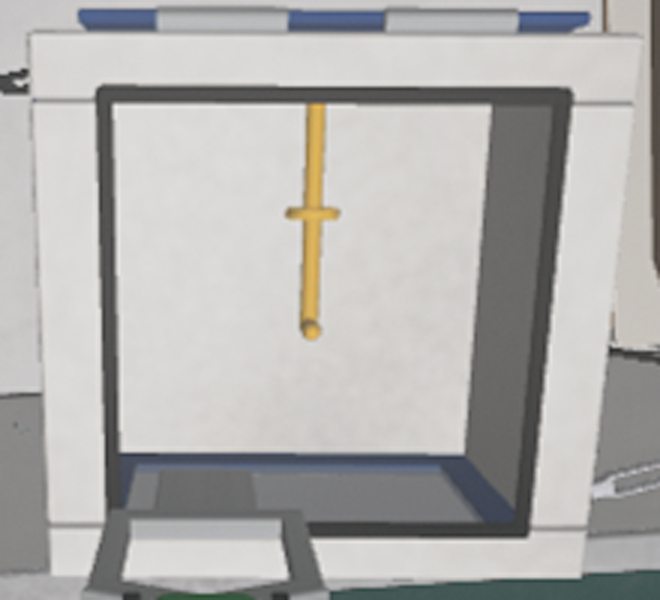

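View pics/w8d.png

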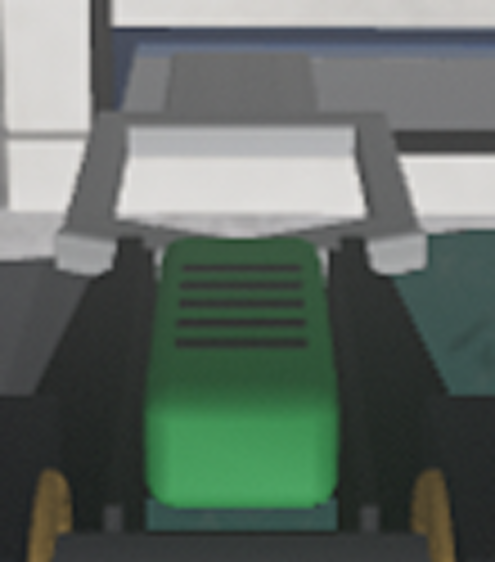

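```bash
python3 - <<'E'
from h import *
t,o=np.load("w8.npy");s8=dict(tcp_pos=t,orientation=o);t,o=np.load("w1.npy");s1=dict(tcp_pos=t,orientation=o)
K,P8=campose("wrist",s8);_,P1=campose("wrist",s1);Kt,Pt=campose("top")
f8=lambda x,y:(x/3+205,y/3+55); f1=lambda x,y:(x/3+145,y/3+90); ft=lambda x,y:(x/6+350,y/6+180)
for n,a,b,c in(("tip",(311,327),(345,309),(316,326)),("collar",(313,213),(345,201),(319,239)),
  ("RL",(97,88),(108,98),(203,143)),("RR",(572,90),(565,98),(518,166)),("FR",(527,535),(544,518),(499,482))):
    rs=[ray(K,P8,*f8(*a)),ray(K,P1,*f1(*b)),ray(Kt,Pt,*ft(*c))]
    x,e=tri(rs);print(n,"all",x.round(4),np.round(e,4),"w1w8",tri(rs[:2])[0].round(4))
    z={"tip":.136,"collar":.124}.get(n,.178)
    print("   at z",onz(K,P8,*f8(*a),z).round(4),onz(K,P1,*f1(*b),z).round(4),onz(Kt,Pt,*ft(*c),z).round(4))
H=np.array(calibration("wrist")["hand_eye"]);K=np.array(K)
g=lambda x,y:np.array([x/4.5+220,y/4.5+200])
for n,(l,r,row,w) in dict(gripfront=(155,333,415,.02),gripback=(147,338,500,.02),shoulder=(56,428,235,.048),bottom=(100,385,115,.048)).items():
    a,b=g(l,row),g(r,row);d=K[0,0]*w/(b[0]-a[0]);m=(a+b)/2
    X=H@np.r_[np.linalg.solve(K,[*m,1])*d,1];print(n,d.round(4),X[:3].round(4))
    # assuming x plane
    for x0 in(0,.003,.007,-.007):
        r_=H[:3,:3]@np.linalg.solve(K,[*m,1]);l_=(x0-H[0,3])/r_[0];print("    x",x0,(H[:3,3]+l_*r_).round(4))
E
```

```text
tip all [ 0.4315 -0.3093  0.1308] [0.0004 0.0003 0.0005] w1w8 [ 0.4311 -0.3092  0.1275]
   at z [ 0.4323 -0.3084  0.136 ] [ 0.433  -0.3096  0.136 ] [ 0.4312 -0.3083  0.136 ]
collar all [ 0.4727 -0.3123  0.1268] [0.0007 0.0003 0.0004] w1w8 [ 0.4723 -0.3123  0.1212]
   at z [ 0.4726 -0.3119  0.124 ] [ 0.4725 -0.3125  0.124 ] [ 0.4726 -0.3135  0.124 ]
RL all [ 0.5156 -0.2432  0.1872] [0.0013 0.0017 0.0024] w1w8 [ 0.5171 -0.2412  0.1773]
   at z [ 0.5171 -0.2413  0.178 ] [ 0.5172 -0.2414  0.178 ] [ 0.514 -0.246  0.178]
RR all [ 0.5057 -0.3889  0.178 ] [0.0006 0.0007 0.0013] w1w8 [ 0.5063 -0.3887  0.177 ]
   at z [ 0.5062 -0.3884  0.178 ] [ 0.5063 -0.3886  0.178 ] [ 0.5047 -0.3897  0.178 ]
FR all [ 0.3616 -0.3766  0.1821] [0.0006 0.0003 0.0004] w1w8 [ 0.3606 -0.377   0.1795]
   at z [ 0.3604 -0.3773  0.178 ] [ 0.3595 -0.3774  0.178 ] [ 0.3614 -0.3785  0.178 ]
gripfront 0.1766 [-0.0052  0.0008 -0.0511]
    x 0 [ 0.      0.0008 -0.0606]
    x 0.003 [ 0.003   0.0007 -0.0661]
    x 0.007 [ 0.007   0.0007 -0.0734]
    x -0.007 [-0.007   0.0008 -0.0478]
gripback 0.1646 [-0.0078  0.0006 -0.0644]
    x 0 [ 0.      0.0006 -0.0772]
    x 0.003 [ 0.003   0.0005 -0.0821]
    x 0.007 [ 0.007   0.0005 -0.0886]
    x -0.007 [-0.007   0.0006 -0.0658]
shoulder 0.2028 [ 0.0042  0.0007 -0.0209]
    x 0 [ 0.      0.0007 -0.0105]
    x 0.003 [ 0.003   0.0007 -0.0179]
    x 0.007 [ 0.007   0.0006 -0.0277]
    x -0.007 [-0.007   0.0007  0.0066]
bottom 0.2647 [0.0001 0.0009 0.0425]
    x 0 [0.     0.0009 0.0428]
    x 0.003 [0.003  0.0009 0.0335]
    x 0.007 [0.007  0.0009 0.021 ]
    x -0.007 [-0.007   0.001   0.0645]
```

```bash
python3 - <<'E'
from h import *
print(shift(.4065,-.3066,.28,-4.2))
E
```

```text
([0.0042, 0.1331, 0.123], np.float64(0.0017))
```

Emit:
step_arm(steps=[[[0.004,0.07,0],0.002,0],[[0.004,0.133,0.05],0.002,0],[[0.004,0.133,0.12],0.002,0],[[0.004,0.133,0.12],0.002,0],[[0.004,0.133,0.12],0.002,0]])

```text
time: 11.0
tcp_pos: [0.4059, -0.3079, 0.2813]
orientation: [-3.141, 0.0, -0.076]
ft_force: [0.2, 0.0, -1.4]
finger_gap: 0.0201
```

```bash
python3 - <<'E'
from h import *
s=observe();print(s["time"],s["tcp_pos"],s["orientation"],s["finger_gap"],shift(.4065,-.3066,.1305,-4.2,s))
im=capture("wrist");cv2.imwrite("pics/w9.png",im[:,:,::-1])
im=capture("scene");cv2.imwrite("pics/s9.png",cv2.resize(im[60:280,300:500,::-1],(545,600),interpolation=2))
E
```

```text
11.0 [ 0.40586175 -0.30785417  0.28132353] [-3.14100066e+00  4.30386516e-04 -7.63557539e-02] 0.020144041907930562 ([0.002, -0.004, 0.5027], np.float64(-0.001))
```

View pics/w9.png

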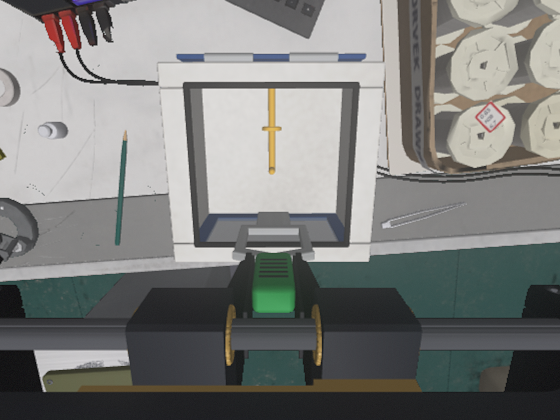

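View pics/s9.png

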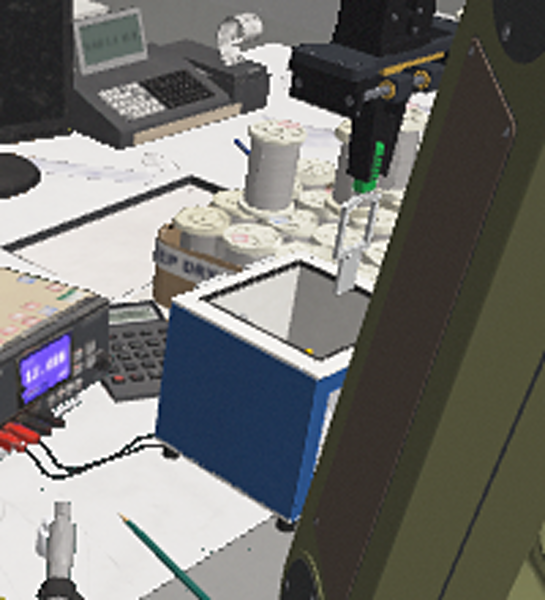

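Wrist view: gauge columns 233–313 (centre 273) line up with the hook bar at column 272, and the gauge is within the hatch's clear width. Descending before the tip.

Emit:
step_arm(steps=[[[0,-0.002,0.08],0,0],[[0,-0.002,0.17],0,0],[[0,-0.002,0.26],0,0],[[0,-0.002,0.35],0,0],[[0,-0.002,0.43],0,0],[[0,-0.002,0.5],0,0],[[0,-0.002,0.5],0,0],[[0,-0.002,0.5],0,0]])

```text
time: 12.1
tcp_pos: [0.4068, -0.308, 0.1332]
orientation: [3.14, -0.002, -0.076]
ft_force: [0.6, -0.7, -1.4]
finger_gap: 0.0198
```

```bash
python3 - <<'E'
from h import *
s=observe();print(s["time"],s["tcp_pos"],s["orientation"],s["finger_gap"],s["ft_force"],shift(.4530,-.310,.1305,-4.2,s))
im=capture("wrist");cv2.imwrite("pics/w10.png",im[:,:,::-1])
im=capture("top");cv2.imwrite("pics/t10.png",cv2.resize(im[170:290,340:460,::-1],(600,600),interpolation=2))
E
```

```text
12.1 [ 0.40676661 -0.30803846  0.13319652] [ 3.14022170e+00 -1.80844130e-03 -7.62668639e-02] 0.01975044931311154 [ 0.64714483 -0.73040902 -1.4044325 ] ([0.1541, -0.0052, 0.0093], np.float64(-0.0009))
```

View pics/w10.png

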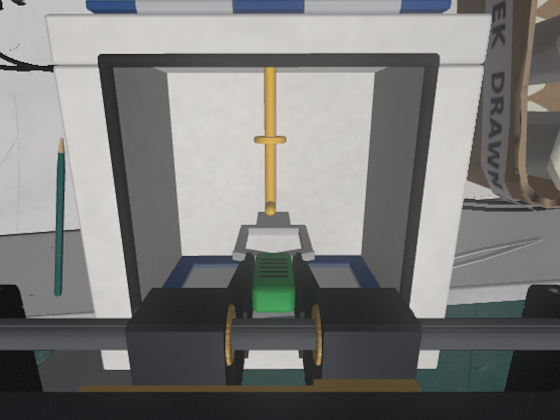

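View pics/t10.png

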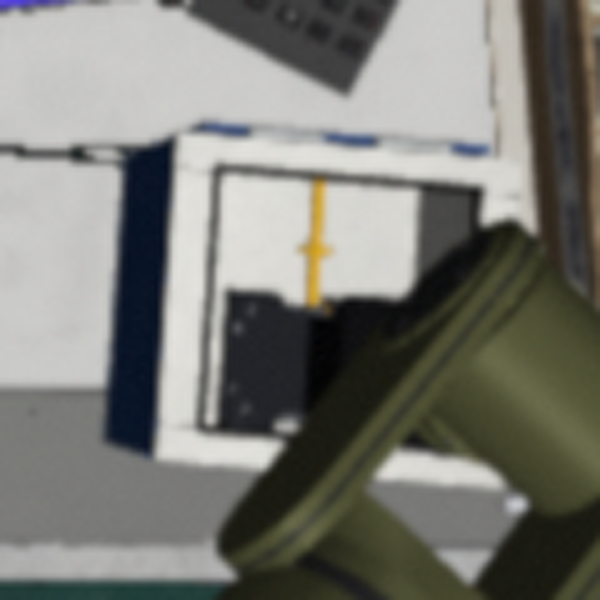

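Hook is at column 270 and the gauge at 273, so about 1.5 mm sideways. Correcting that while moving along the bar.

Emit:
step_arm(steps=[[[0.0,-0.006,0.006],0,0],[[0.04,-0.006,0.006],0,0],[[0.08,-0.006,0.006],0,0],[[0.12,-0.006,0.006],0,0],[[0.155,-0.006,0.006],0,0],[[0.155,-0.006,0.006],0,0],[[0.155,-0.006,0.006],0,0]])

```text
time: 13.08
tcp_pos: [0.4524, -0.3092, 0.1296]
orientation: [-3.141, 0.001, -0.076]
ft_force: [-0.6, -0.2, -0.8]
finger_gap: 0.0198
```

```bash
python3 - <<'E'
from h import *
s=observe();print(s["time"],s["tcp_pos"],s["orientation"],s["finger_gap"],s["ft_force"],shift(.4530,-.310,.1065,-4.2,s))
im=capture("wrist");cv2.imwrite("pics/w11.png",im[:,:,::-1])
E
```

```text
13.075 [ 0.45239319 -0.30915654  0.12963491] [-3.14133034e+00  6.01212383e-04 -7.62994175e-02] 0.019782696545490714 [-0.62326523 -0.22569693 -0.84140932] ([0.0023, 0.0027, 0.0771], np.float64(-0.001))
```

View pics/w11.png

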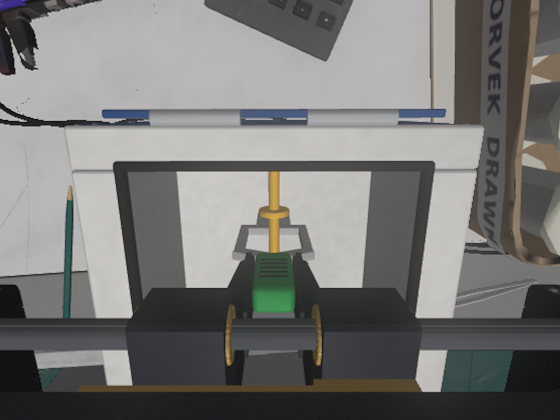

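The bar (column 274) passes through the eye under the grip with no contact force. Lowering until it rests.

Emit:
step_arm(steps=[[[0,0.0,0.03],0,0],[[0,0.0,0.06],0,0],[[0,0.0,0.06],0,0]])

```text
time: 13.5
tcp_pos: [0.4515, -0.3086, 0.1102]
orientation: [-3.14, 0.002, -0.077]
ft_force: [-0.5, 0.5, -1.0]
finger_gap: 0.0198
```

Emit:
step_arm(steps=[[[0,0.0,0.01],0,0],[[0,0.0,0.013],0,0],[[0,0.0,0.013],0,0]])

```text
time: 13.88
tcp_pos: [0.4526, -0.3093, 0.1081]
orientation: [3.142, -0.0, -0.076]
ft_force: [-1.0, -0.1, -1.1]
finger_gap: 0.02
```

Emit:
step_arm(steps=[[[0,0.0,0.007],0,0],[[0,0.0,0.007],0,0]])

```text
time: 14.12
tcp_pos: [0.4527, -0.3094, 0.1061]
orientation: [3.141, -0.001, -0.076]
ft_force: [0.5, 0.1, -1.1]
finger_gap: 0.0201
```

Emit:
step_arm(steps=[[[0,0.0,0.007],0,0],[[0,0.0,0.007],0,0]])

```text
time: 14.38
tcp_pos: [0.4529, -0.3096, 0.1058]
orientation: [3.141, -0.001, -0.076]
ft_force: [-3.4, 2.4, 7.8]
finger_gap: 0.0199
```

Contact at TCP z 0.106, against a predicted 0.1065. Easing off slightly and opening.

Emit:
step_arm(steps=[[[0,0,-0.003],0,0],[[0,0,-0.003],0,0.15],[[0,0,-0.003],0,0.25],[[0,0,-0.003],0,0.35],[[0,0,-0.003],0,0.45],[[0,0,-0.003],0,0.5],[[0,0,-0.003],0,0.5]])

```text
time: 15.25
tcp_pos: [0.4525, -0.3092, 0.1045]
orientation: [-3.142, 0.0, -0.076]
ft_force: [0.5, -0.5, 0.3]
finger_gap: 0.0474
```

```bash
python3 - <<'E'
from h import *
s=observe();print(s["time"],s["tcp_pos"],s["orientation"],s["finger_gap"],s["ft_force"])
im=capture("wrist");cv2.imwrite("pics/w12.png",im[:,:,::-1])
E
```

```text
15.25 [ 0.45248331 -0.30923675  0.10453302] [-3.14150358e+00  1.18513152e-04 -7.64217804e-02] 0.047379190282204484 [ 0.4648365  -0.46804505  0.25931527]
```

View pics/w12.png

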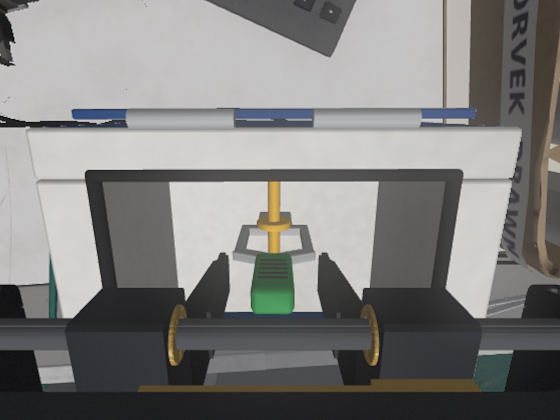

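Gauge hangs on the bar, fingers clear on both sides. Retreat straight up.

Emit:
step_arm(steps=[[[0,0,-0.06],0,0.5],[[0,0,-0.18],0,0.5],[[0,0,-0.35],0,0.5],[[0,0,-0.55],0,0.5],[[0,0,-0.75],0,0.5],[[0,0,-0.75],0,0.5],[[0,0,-0.75],0,0.5]])

```text
time: 16.18
tcp_pos: [0.4525, -0.3092, 0.3305]
orientation: [3.141, -0.001, -0.076]
ft_force: [0.3, 0.5, -0.3]
finger_gap: 0.0475
```

```bash
python3 - <<'E'
from h import *
s=observe();print(s["time"],s["tcp_pos"],s["finger_gap"],s["ft_force"])
im=capture("wrist");cv2.imwrite("pics/w13.png",im[:,:,::-1])
im=capture("scene");cv2.imwrite("pics/s13.png",im[:,:,::-1])
E
```

```text
16.175 [ 0.45251606 -0.3092466   0.3305373 ] 0.04751825105139335 [ 0.32596146  0.49626379 -0.33537276]
```

View pics/w13.png

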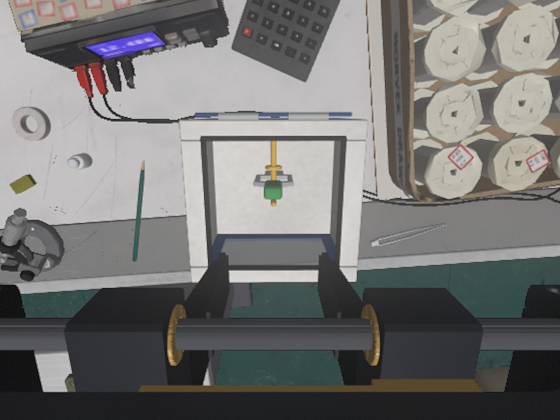

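View pics/s13.png

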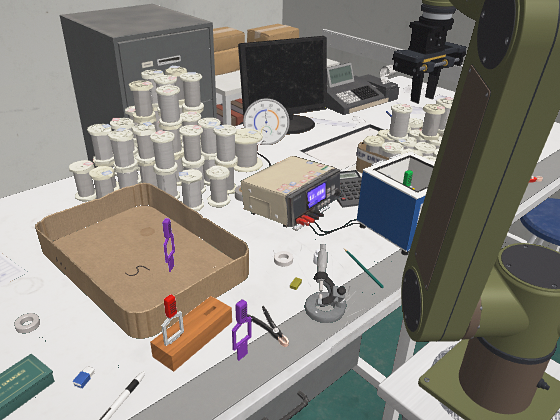

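The wrist view shows the gauge hanging between tip and collar, grip at (273,189). The scene view shows the red gauge still in its slot at (172,320). The robot is clear.

```bash
python3 - <<'E'
from h import *
print(job_done(),observe()["time"])
E
```

```text
the job is handed in; nothing more can be done
the job is handed in; nothing more can be done
```

The green-grip gauge now hangs by its eye on the yellow hook in the cabinet. I let go, withdrew straight up through the hatch and handed the job in at about 16.3 s.

- **Last checks:** the final wrist picture shows the gauge on the bar between tip and collar with the fingers well clear. The final scene picture shows the red gauge still in its slot and the purple look-alikes where they stood. I saw no contact with the white frame in the pictures or the force readings. The only clear contact was about 8 N when the eye met the bar, at the height I had predicted to within 1 mm.
- **What disagreed:** the first grasp closed on air just above the grip. The real fingertips sit about 37 mm short of the reported TCP. I measured that in the wrist pictures, went lower and gripped properly on the second try. Heights measured from pairs of camera views were also up to about 9 mm off the stated ones for the hook, and one pair was 15 mm off for the grip's top.
- **Not checked:** I took no further picture after handing in.

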